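Set the coffee mill's lift-gate lever to the marked grind

TASK

Set the small grey coffee mill on the worktop to the grind marked on it: lift its ball-ended lever up out of the notch it is parked in, swing it over the teeth to the notch that has the upright steel pin standing in front of it (the other two settings have only flat studs), let it down fully into that notch and let go. Leave the espresso cup, the tamper and the scoop where they are.

Things in the scene. Friction and masses are not known exactly. Their poses are not given: they have to be found in the camera images.
- mill: Low coffee mill, fixed to the worktop: dark base plate 290 x 250 x 15 mm, grey drum carrying the lever, behind it a grey block and black hopper 239 mm high, its front 30 mm behind the lever's pivot. Origin: on the worktop under the lever's upright pivot axis; x points to the mill's back, y to its left, z up. Plate from 180 mm in front of to 110 mm behind the origin.
- lever_pivot (a point): Where the lever is hinged, 90 mm above the worktop: it swings about the upright axis through this point and tilts up about a level cross pin through it. The lever is a steel rod 10 mm thick, level out to 103 mm from here, then rising to its ball. A weak spring and its weight pull it down with about 3 N at the ball.
- gate_mid (a point): Top of the middle tooth of the gate, a toothed steel arc of 85 mm radius round the pivot; 100 mm above the worktop, straight in front of the pivot. Four notches 16 mm wide, at 0.6 and 0.2 rad to the left of straight ahead (the mill's -x) and 0.2 and 0.6 rad to the right. Teeth 18 mm wide, tops 100 mm above the worktop, the two end ones 118 mm.
- lever_ball (a point): Centre of the black ball, 30 mm in diameter, at the lever's end: 140 mm out from the upright pivot axis and 115 mm above the worktop when the lever lies in a notch (25 mm above the pivot point). It starts in the leftmost notch, seen from the front, which has no marker. Below the ball is only the base plate with the studs and the pin.
- lever_swing (a joint): Swing of the lever about its upright pivot, rad: 0 in the leftmost (parking) notch, growing as it swings to the mill's right (counter-clockwise seen from above); the three setting notches are at 0.4, 0.8 and 1.2. Play in a notch about 0.035 either way; light friction holds it.
- lever_lift (a joint): Tilt of the lever, rad: 0 when it lies fully down in a notch, growing as the ball is lifted, at most 0.45. The rod clears the tooth tops from about 0.18 (ball raised about 25 mm); at 0.25 the ball is 34 mm higher.
- marker_pin_top (a point): Top centre of the upright steel pin on the base plate: 12 mm thick, head 22 mm wide, 38 mm high, top 53 mm above the worktop. It stands 158 mm from the pivot axis, straight out in line with the wanted notch, so 18 mm farther out than the ball when the lever is in that notch. In front of the other two setting notches are flat steel studs 12 mm wide and 4 mm high.
- espresso_cup: Small white porcelain cup with handle, 61 x 79 x 56 mm, loose, beside the mill on its left. Origin under its centre. Stays put.
- tamper: Coffee tamper with wooden handle, 58 mm wide, 94 mm high, loose, upright beside the mill on its right. Origin under its centre. Stays put.
- scoop: Blue measuring scoop, 88 x 36 x 26 mm, loose, lying to the right of the mill's front. Origin under its centre. Stays put.

How it is judged:
By the outcome, as a careful person would: the job done as asked, in the order asked, and still so for the second after the job is handed in, with the robot touching nothing.
It also fails if it takes over 35 s, if anything falls off the work surface, if the arm or the gripper's body presses on something with over 40 N, if the wrist force passes 120 N, or if a joint passes its speed limit or range.

ROBOT

A 6-joint arm with a two-finger parallel gripper is mounted at the origin on a cart in front of the work surface, level with it; the furniture and walls round the work are solid. World frame = base frame: x ahead of the robot, y to its left, z up, the work surface at z = 0. Lengths are in mm, angles in degrees, forces in N, time in s.
With the tool pointing down it reaches from about 275 to 725 mm from the base axis. Payload 15.9 kg.
Tool frame: the origin (TCP) lies between the finger pads; the fingertips stand ctrl.tip_reach ahead of it and the grasp point (between the pads) is the TCP (ctrl.tip_reach is the distance from the TCP to the fingertips, in mm); z points along the fingers, y is the line along which they close (so a half turn about z gives the same grasp; the last joint's range is limited). The gripper opens to 85 mm and grips with 20 to 120 N. Pads are 22 mm wide; open, the fingers measure 114 mm over their backs; the gripper's body (76 mm by 85 mm) begins 54 mm behind the grasp point. The pads swing forward as they close: fully open they stand 13 mm farther back than shut.
Start: joints at [63.77, 12.198, -1.971, 75.831, 0, 90], TCP at [220.98, 448.501, 217.906] pointing down, gripper open.
Joint ranges: [-170.91, 170.91], [-42.67, 98.43], [-65.05, 77.54], [-120.47, 116.71], [-90, 82.35], [-180, 180]. Speed limits (degrees/s): [108.29, 108.29, 136.94, 147.25, 180, 180].

INTERFACE

Orientations are given as [roll, pitch, yaw] about the fixed x, y, z axes, in that order (R = Rz(yaw) Ry(pitch) Rx(roll)).
In Python, from cell import ctrl, vision, ticket gives the robot as it stands.
- The arm moves only by the tool move_arm, never from a script. Its argument "series" is one flat list of numbers, 6 for each row, row after row: the shift along the tool's x, y, z in cm, then the turn, a rotation vector about the tool's x, y, z in rad. In form: [dx, dy, dz, wx, wy, wz, dx, dy, dz, wx, wy, wz, ...]. A call has 1 to 10 rows; each row is the pose to reach, as a shift and turn from the pose commanded when the call began, along the tool's axes at that moment; what a row does not reach only later rows make up. A row lasts 1/10 s, in which the tool goes at most 50 mm and 8.59 degrees, less where a joint would pass 70% of its speed; a pose out of reach is approached as far as the arm can. A call with a gripper value outside its range is refused whole. "claw" is the closure in counts, from 0 (fully open) to 255 (shut), set as the call begins (left out, the last holds). The fingers move at their own pace and stop on an object; "grip_force" is the grip in N (left out, the last holds). Time passes only in rows, so rows that repeat a pose let the fingers close. It gives the time, the measured TCP pose, the force, the opening and the grip force at its end, in the units of the state.
- ctrl.get_obs(): the state, without advancing time (a new reading comes with each control period).
- vision.grab_frame(name): name is "scene" or "top" or "wrist"; returns the picture (400x640x3 uint8, red, green, blue); there is no depth.
- vision.camera_params(name): a dict with "intrinsics" (3x3 intrinsics, pixels), "distortion" ([k1, k2, p1, p2, k3] as OpenCV has them; the pictures are not rectified), "world_from_camera" (4x4, takes a point from camera to world coordinates); the wrist camera has in their place "tool_from_camera" (4x4, takes a point from camera to tool coordinates, whose origin is the TCP and whose axes are the flange's). Camera axes: x right, y down, z forward; pixel columns grow to the right and rows downward; lengths in mm; the calibration is good to about 2 mm. A picture is of the moment at which its call begins: read the wrist's pose just before it. camera_params takes no time and is no camera call.
- ticket.sign_off(): hands the job in; it is judged then, once.
The state is a dict: "t": time; "qpos": joint angles; "dq": joint speeds; "joint_torque": joint torques, N m; "eef_pos": TCP position; "ee_rot": TCP orientation; "ft_force": force on the tool from outside, world axes, zero at the start; "torque": the same for the moment, N m; "finger_gap": finger opening in mm; "grasp_force": force on a finger pad.
Only numpy, scipy, OpenCV 4.12 (cv2) and the standard library are available. Lean on these libraries where they do the work, as an engineer would, in place of code of your own. Each camera call takes 0.05 s, during which the arm holds its last target. There are 200 camera calls.

## Working session

There is one attempt and no reset: what is moved stays moved. The work goes in short steps, Python scripts to look and compute and a tool call to move; the robot and the scene stay as the last step left them, time stands still between calls to the robot, and variables do not carry over. Pictures are saved under pics/ and viewed, at most 10 in all, crops included, and the job is handed in when it is done.

Besides the shell and the picture viewer there is one more tool, called after "Call:" by a JSON object that holds its "method" and its "body". move_arm: Moves the arm, as the interface text tells. Its arguments: {"type":"object","properties":{"series":{"type":"array","items":{"type":"number"}},"claw":{"type":"number"},"grip_force":{"type":"number"}},"required":["series"]}

```bash
mkdir -p pics; python3 - <<'E'
from cell import ctrl,vision
import cv2
o=ctrl.get_obs();print({k:o[k] for k in('t','eef_pos','ee_rot','finger_gap')},ctrl.tip_reach)
for n in('scene','top'):
    p=vision.camera_params(n);print(n,p)
    cv2.imwrite(f'pics/{n}0.png',cv2.cvtColor(vision.grab_frame(n),4))
E
```

```text
{'t': 0.0, 'eef_pos': array([220.82342518, 448.19614796, 217.44239863]), 'ee_rot': array([-1.79937880e+02, -1.64458545e-04,  1.53770919e+02]), 'finger_gap': 85.39932483083479} 19.0
scene {'intrinsics': array([[460.31774909,   0.        , 320.58774335],
       [  0.        , 460.31774909, 198.67934176],
       [  0.        ,   0.        ,   1.        ]]), 'distortion': array([0.03260466, 0.        , 0.        , 0.        , 0.        ]), 'world_from_camera': array([[-4.67772425e-01, -5.22116620e-01,  7.13150190e-01,
        -4.36060583e+01],
       [-8.83760962e-01,  2.87684577e-01, -3.69058458e-01,
         3.32311627e+02],
       [-1.24707562e-02, -8.02889668e-01, -5.95997199e-01,
         5.85790730e+02],
       [ 0.00000000e+00,  0.00000000e+00,  0.00000000e+00,
         1.00000000e+00]])}
top {'intrinsics': array([[485.48085192,   0.        , 314.79826602],
       [  0.        , 485.48085192, 199.18066453],
       [  0.        ,   0.        ,   1.        ]]), 'distortion': array([-0.04002279,  0.        ,  0.        ,  0.        ,  0.        ]), 'world_from_camera': array([[-1.38176746e-03, -9.80010974e-01,  1.98938637e-01,
         3.42580567e+02],
       [-9.99992964e-01,  2.04793469e-03,  3.14288236e-03,
         3.86062476e+01],
       [-3.48747254e-03, -1.98932895e-01, -9.80006909e-01,
         1.18166171e+03],
       [ 0.00000000e+00,  0.00000000e+00,  0.00000000e+00,
         1.00000000e+00]])}
```

View pics/scene0.png

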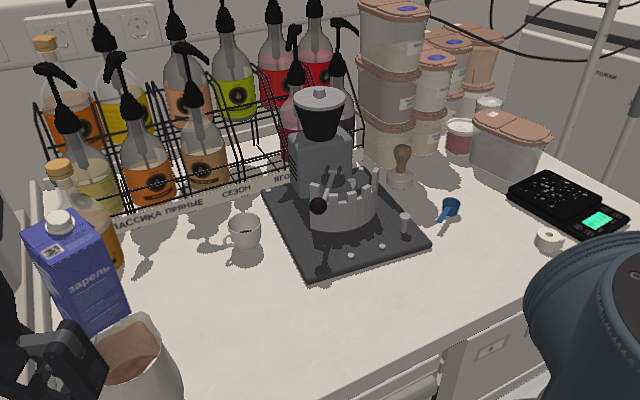

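View pics/top0.png

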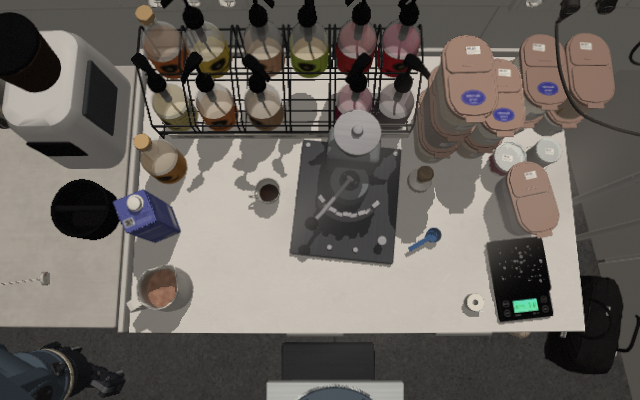

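The scene view shows the ball at about (318,205), the pin at (405,217) by the rightmost notch, and flat studs at (351,255) and (382,246). In the top view the pin is near (382,240) and the studs near (329,247) and (355,249). The wanted swing is therefore 1.2. I'll enlarge both views to measure.

```bash
python3 - <<'E'
import cv2,numpy as np
a=cv2.imread('pics/top0.png')[130:275,280:415]; b=cv2.imread('pics/scene0.png')[150:290,255:440]
cv2.imwrite('pics/topc.png',cv2.resize(a,None,fx=4,fy=4,interpolation=2))
cv2.imwrite('pics/scenec.png',cv2.resize(b,None,fx=4,fy=4,interpolation=2))
E
```

```text
(no output)
```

View pics/topc.png

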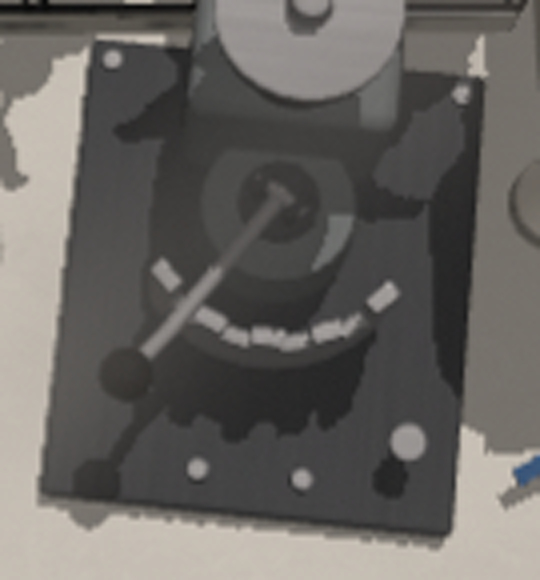

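View pics/scenec.png

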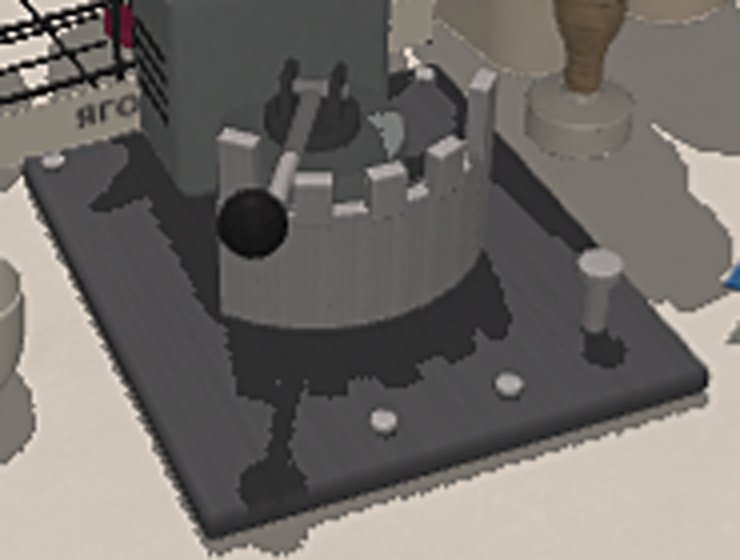

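```bash
cat >h.py <<'E'
import numpy as np,cv2
from cell import ctrl,vision
from scipy.optimize import least_squares
from scipy.spatial.transform import Rotation as R
def proj(P,W,p):
    C=np.linalg.inv(W); 
    return cv2.projectPoints(np.atleast_2d(P).astype(float),cv2.Rodrigues(C[:3,:3])[0],C[:3,3],p['intrinsics'],p['distortion'])[0][:,0]
def pol(r,s,z): return [-r*np.cos(.6-s),r*np.sin(.6-s),z]
def mw(m,P):
    c,s=np.cos(m[2]),np.sin(m[2]); P=np.atleast_2d(P)
    return np.c_[m[0]+c*P[:,0]-s*P[:,1],m[1]+s*P[:,0]+c*P[:,1],P[:,2]]
E
python3 - <<'E'
from h import *
P=[pol(140,0,115),pol(158,.4,19),pol(158,.8,19),pol(158,1.2,53)]
pl=[[110,125,15],[110,-125,15],[-180,-125,15],[-180,125,15]]
tp=np.array([[126,375],[198,468],[302,478],[408,441],[95,42],[484,78],[450,535],[42,493]])/4+[280,130]
sc=np.array([[253,223],[383,418],[509,382],[600,263],[25,160],[705,375],[210,523]])/4+[255,150]
A=vision.camera_params('top');B=vision.camera_params('scene')
f=lambda m:np.r_[(proj(mw(m,P+pl),A['world_from_camera'],A)-tp),(proj(mw(m,P+[pl[0],pl[2],pl[3]]),B['world_from_camera'],B)-sc)]
r=least_squares(lambda m:f(m).ravel(),[450,0,0],loss='soft_l1',x_scale=[100,100,1])
m=r.x;print(m,f(m).round(1).tolist());np.save('m.npy',m)
for s in(0,.4,.8,1.2):print(s,mw(m,[pol(140,s,115)]).round(1))
t=np.array([[423,173]]);print('cup/tamper approx later')
E
```

```text
[ 6.11755198e+02 -3.81762824e+01 -1.08893557e-01] [[-1.6, -0.9], [-1.1, 0.1], [-1.0, 0.4], [-0.7, 0.5], [-1.7, -1.7], [0.2, -0.6], [-0.1, 1.0], [-2.0, 0.3], [-0.1, -0.6], [1.4, -0.2], [1.4, -0.3], [1.6, -0.6], [-0.5, -1.7], [4.2, -1.5], [0.1, -0.3]]
0 [[505.5  53.  115. ]]
0.4 [[478.4   4.4 115. ]]
0.8 [[472.3 -50.9 115. ]]
1.2 [[ 488.3 -104.2  115. ]]
cup/tamper approx later
```

```bash
cat >>h.py <<'E'
def d(xyz,yaw):
    o=ctrl.get_obs();Rw=R.from_euler('xyz',o['ee_rot'],degrees=True)
    w=(Rw.inv()*R.from_euler('xyz',[180,0,yaw],degrees=True)).as_rotvec()
    return (Rw.inv().apply(np.array(xyz)-o['eef_pos'])/10).round(2).tolist()+w.round(3).tolist()
E
python3 - <<'E'
from h import *
print(d([330,150,260],139.4),ctrl.get_obs()['qpos'])
E
```

```text
[-22.97, -21.93, -4.23, -0.001, 0.0, 0.251] [ 6.37705302e+01  1.22225731e+01 -2.00315802e+00  7.58306378e+01
  8.00164146e-04  9.00007131e+01]
```

Call:
{"method": "move_arm", "body": {"series": [-5,-5,-4,0,0,0.1,-9,-8.5,-4.2,0,0,0.25,-23,-22,-4.2,0,0,0.25,-23,-22,-4.2,0,0,0.25,-23,-22,-4.2,0,0,0.25,-23,-22,-4.2,0,0,0.25,-23,-22,-4.2,0,0,0.25,-23,-22,-4.2,0,0,0.25,-23,-22,-4.2,0,0,0.25], "claw": 0}}

```text
t: 1.0
eef_pos: [330.1, 149.2, 259.8]
ee_rot: [-180.0, -0.0, 139.3]
ft_force: [0.0, -0.2, 0.1]
finger_gap: 85.3
grasp_force: 0.0
```

```bash
python3 - <<'E'
from h import *
o=ctrl.get_obs();print(o['t'],o['eef_pos'],o['ee_rot'],o['qpos'],d([495,60,215],139.4))
E
```

```text
1.0 [330.07160963 149.24912191 259.80661637] [-1.79994880e+02 -1.59151526e-02  1.39344674e+02] [ 2.43200178e+01 -4.27521742e+00 -1.37991878e+01  8.04874012e+01
  1.22553569e-02  6.49753413e+01] [-18.33, 3.97, 4.48, -0.0, -0.0, -0.001]
```

Call:
{"method": "move_arm", "body": {"series": [-19.3,4.0,5.5,0,0,0,-19.3,4.0,5.5,0,0,0,-19.3,4.0,5.5,0,0,0,-19.3,4.0,5.5,0,0,0,-19.3,4.0,5.5,0,0,0,-19.3,4.0,5.5,0,0,0,-19.3,4.0,5.5,0,0,0]}}

```text
t: 1.7
eef_pos: [502.1, 55.7, 205.0]
ee_rot: [-180.0, -0.0, 139.5]
ft_force: [0.3, -0.8, 0.0]
finger_gap: 85.9
grasp_force: 0.0
```

```bash
python3 - <<'E'
from h import *
o=ctrl.get_obs();print(o['t'],o['eef_pos'],o['ee_rot'])
im=vision.grab_frame('wrist');cv2.imwrite('pics/w1.png',cv2.cvtColor(im,4))
p=vision.camera_params('wrist');T=np.eye(4);T[:3,:3]=R.from_euler('xyz',o['ee_rot'],degrees=True).as_matrix();T[:3,3]=o['eef_pos']
W=T@p['tool_from_camera'];np.save('W.npy',W)
m=np.load('m.npy')
print(proj(mw(m,[pol(140,0,115),pol(158,.4,19),pol(158,.8,19),pol(158,1.2,53)]),W,p).round(1),p['tool_from_camera'].round(2))
E
```

```text
1.7 [502.07527379  55.66119376 205.01718975] [-1.79993002e+02 -2.58119015e-02  1.39525793e+02]
[[319.  197.3]
 [264.8 166.8]
 [222.3 196.4]
 [187.4 250.3]] [[  -0.     -0.96   -0.29   74.48]
 [   1.     -0.      0.     -0.94]
 [  -0.     -0.29    0.96 -154.68]
 [   0.      0.      0.      1.  ]]
```

View pics/w1.png

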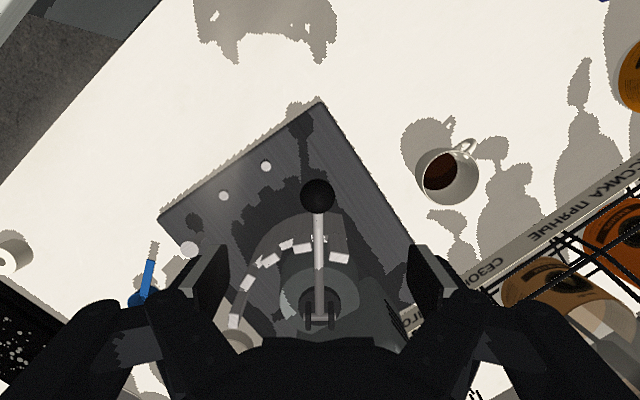

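The wrist view shows the ball at (318,196), against a predicted (319,197). The pin is at (190,249), the rod is radial, and the studs match the model. Descending now.

```bash
python3 - <<'E'
from h import *
print(d([505,53.2,114],139.4))
E
```

```text
[-0.38, -0.0, 9.14, 0.0, 0.0, 0.002]
```

Call:
{"method": "move_arm", "body": {"series": [-0.4,0,4,0,0,0,-0.4,0,7,0,0,0,-0.4,0,9.1,0,0,0,-0.4,0,9.1,0,0,0,-0.4,0,9.1,0,0,0]}}

```text
t: 2.25
eef_pos: [505.6, 52.5, 115.1]
ee_rot: [180.0, 0.0, 139.5]
ft_force: [0.4, 0.3, 0.5]
finger_gap: 85.3
grasp_force: 0.0
```

Call:
{"method": "move_arm", "body": {"series": [0,0,0,0,0,0,0,0,0,0,0,0,0,0,0,0,0,0,0,0,0,0,0,0,0,0,0,0,0,0,0,0,0,0,0,0,0,0,0,0,0,0,0,0,0,0,0,0], "claw": 255, "grip_force": 25}}

```text
t: 3.05
eef_pos: [505.9, 51.8, 114.1]
ee_rot: [180.0, 0.0, 139.4]
ft_force: [-0.7, -0.4, 4.8]
finger_gap: -0.3
grasp_force: 2.5
```

The fingers closed fully, so the grasp missed. I'll look.

```bash
python3 - <<'E'
from h import *
a=cv2.cvtColor(vision.grab_frame('wrist'),4); b=cv2.cvtColor(vision.grab_frame('scene'),4)
a=cv2.resize(a[100:400,160:480],(400,375));b=cv2.resize(b[130:280,260:420],(400,375))
cv2.imwrite('pics/w2.png',np.hstack([a,b]));print(ctrl.get_obs())
E
```

```text
{'t': 3.15, 'qpos': array([ 5.84865403e+00,  1.56541618e+01, -1.27585272e+01,  6.15622254e+01,
        6.52864335e-05,  4.64028995e+01]), 'dq': array([ 0.06509984,  0.03424163, -0.12114342,  0.03370208,  0.00388349,
       -0.01288896]), 'joint_torque': array([-8.29206139e-03, -6.90686917e+01,  4.43543100e+01,  1.16990344e-02,
       -5.52473546e-03, -1.05245981e-04]), 'eef_pos': array([505.95006224,  51.82701962, 114.07809676]), 'ee_rot': array([1.79981788e+02, 1.72513442e-02, 1.39445752e+02]), 'ft_force': array([0.25481307, 0.01163735, 5.70465838]), 'torque': array([ 0.02106937, -0.01175704,  0.01705001]), 'grasp_force': 2.5786855816841125, 'finger_gap': -0.26195166615156307}
```

View pics/w2.png

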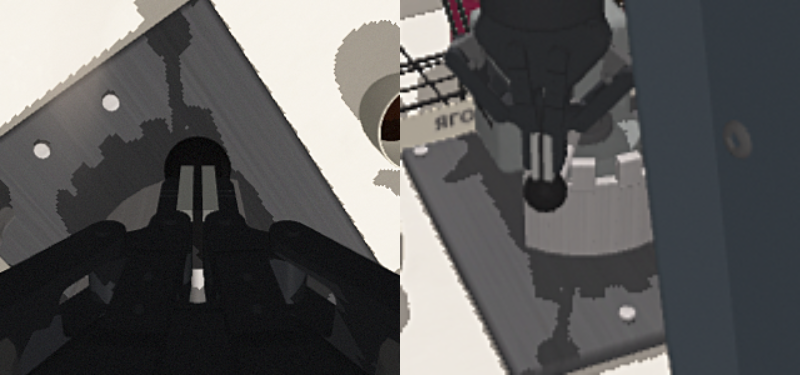

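```bash
python3 - <<'E'
from h import *
o=ctrl.get_obs();p=vision.camera_params('wrist');T=np.eye(4);T[:3,:3]=R.from_euler('xyz',o['ee_rot'],degrees=True).as_matrix();T[:3,3]=o['eef_pos']
W=T@p['tool_from_camera'];m=np.load('m.npy')
e=o['eef_pos'];B=vision.camera_params('scene')
P=np.vstack([mw(m,pol(140,0,115)),mw(m,pol(140,0,130)),e,e-[0,0,19],e+[0,0,20]])
print(P.round(1));print(proj(P,W,p).round(1));print(proj(P,B['world_from_camera'],B).round(1))
E
```

```text
[[505.5  53.  115. ]
 [505.5  53.  130. ]
 [506.   51.8 114.1]
 [506.   51.8  95.1]
 [506.   51.8 134.1]]
[[320.4 238.3]
 [320.7 251.2]
 [319.4 239.3]
 [319.2 225.8]
 [319.6 257.1]]
[[318.2 205.2]
 [318.  198. ]
 [318.6 205.3]
 [318.8 214.1]
 [318.4 195.7]]
```

```bash
python3 - <<'E'
from h import *
g=lambda n:cv2.cvtColor(vision.grab_frame(n),4)
G=lambda a:(255*(a/255.)**.45).astype('u1')
a=cv2.resize(G(g('wrist')[200:300,270:370]),(400,400),interpolation=2);b=cv2.resize(G(g('scene')[150:225,280:355]),(400,400),interpolation=2)
cv2.imwrite('pics/w3.png',np.hstack([a,b]))
E
```

```text
(no output)
```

View pics/w3.png

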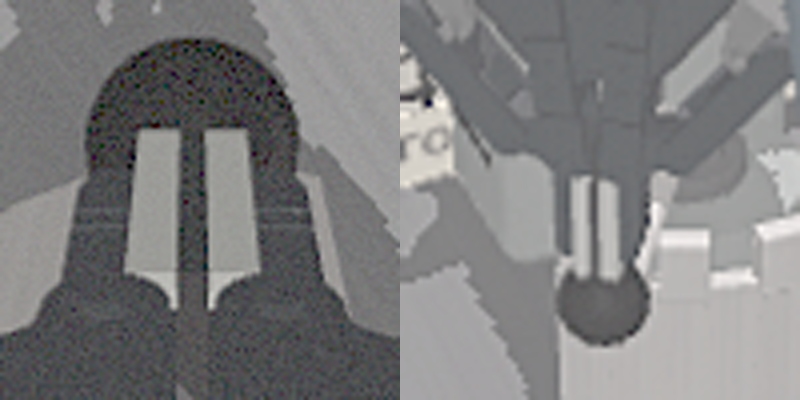

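```bash
python3 - <<'E'
from h import *
p=vision.camera_params('wrist');W=p['tool_from_camera']
for z in(-25,-15,-5,6,19):print(z,proj([[11,-43,z],[11,-57,z],[11,3,z],[11,-12,z],[11,12,z]],W,p).round(0).tolist())
print(p['intrinsics'][0,0])
E
```

```text
-25 [[228.0, 241.0], [198.0, 241.0], [326.0, 241.0], [294.0, 241.0], [345.0, 241.0]]
-15 [[234.0, 232.0], [206.0, 232.0], [326.0, 232.0], [296.0, 232.0], [344.0, 232.0]]
-5 [[239.0, 225.0], [212.0, 225.0], [325.0, 225.0], [297.0, 225.0], [342.0, 225.0]]
6 [[243.0, 217.0], [219.0, 217.0], [325.0, 217.0], [298.0, 217.0], [341.0, 217.0]]
19 [[248.0, 209.0], [225.0, 209.0], [324.0, 209.0], [299.0, 209.0], [339.0, 209.0]]
304.43631966980786
```

Projecting the pad tips shows they sit at tool z ≈ −15 closed and −28 open, not the stated +19. That agrees with the tips resting on the ball's top at 130 mm under 5 N. The true grasp point is therefore about 34 mm behind the reported TCP. I'll open and go about 34 mm lower.

Call:
{"method": "move_arm", "body": {"series": [0,0,-1.5,0,0,0,0,0,-1.5,0,0,0,0,0,-1.5,0,0,0,0,0,-1.5,0,0,0,0,0,-1.5,0,0,0,0,0,-1.5,0,0,0,0,0,-1.5,0,0,0,0,0,-1.5,0,0,0], "claw": 0}}

```text
t: 4.05
eef_pos: [505.7, 51.8, 128.8]
ee_rot: [-180.0, -0.0, 139.4]
ft_force: [-0.0, 0.4, -0.2]
finger_gap: 85.6
grasp_force: 0.0
```

Call:
{"method": "move_arm", "body": {"series": [0,-0.1,1.5,0,0,0,0,-0.1,3,0,0,0,0,-0.1,4.8,0,0,0,0,-0.1,4.8,0,0,0,0,-0.1,4.8,0,0,0]}}

```text
t: 4.55
eef_pos: [505.0, 51.0, 81.2]
ee_rot: [-180.0, -0.0, 139.4]
ft_force: [0.7, 0.1, -0.6]
finger_gap: 85.3
grasp_force: 0.0
```

Call:
{"method": "move_arm", "body": {"series": [0,0,0,0,0,0,0,0,0,0,0,0,0,0,0,0,0,0,0,0,0,0,0,0,0,0,0,0,0,0,0,0,0,0,0,0,0,0,0,0,0,0,0,0,0,0,0,0], "claw": 255, "grip_force": 25}}

```text
t: 5.35
eef_pos: [505.2, 51.1, 81.0]
ee_rot: [180.0, 0.0, 139.4]
ft_force: [0.1, 1.1, 1.9]
finger_gap: 28.6
grasp_force: 24.6
```

Call:
{"method": "move_arm", "body": {"series": [-0.15,0,-0.7,0,0,0,-0.3,0,-1.4,0,0,0,-0.55,0,-2.1,0,0,0,-0.8,0,-2.75,0,0,0,-1.0,0,-3.2,0,0,0,-1.2,0,-3.65,0,0,0,-1.2,0,-3.65,0,0,0,-1.2,0,-3.65,0,0,0]}}

```text
t: 6.15
eef_pos: [514.1, 43.3, 117.3]
ee_rot: [-180.0, -0.0, 139.4]
ft_force: [-1.7, 2.5, -2.8]
finger_gap: 28.1
grasp_force: 24.9
```

```bash
python3 - <<'E'
from h import *
m=np.load('m.npy');o=ctrl.get_obs();e=o['eef_pos']
print(e,o['ft_force'],np.hypot(*(e[:2]-m[:2])),np.degrees(np.arctan2(e[1]-m[1],e[0]-m[0])))
# arc about pivot at constant radius from current TCP
rows=[]
Rw=R.from_euler('xyz',o['ee_rot'],degrees=True)
c=np.r_[m[:2],e[2]]
for s in np.linspace(.12,1.2,10):
    q=c+R.from_rotvec([0,0,s]).apply(e-c)
    rows.append((Rw.inv().apply(q-e)/10).round(2).tolist()+[round(-s,2)])
print(*rows,sep='\n')
g=lambda n:cv2.cvtColor(vision.grab_frame(n),4)
a=cv2.resize(g('wrist')[150:350,220:420],(400,400));b=cv2.resize(g('scene')[130:230,270:370],(400,400))
cv2.imwrite('pics/w4.png',np.hstack([a,b]))
E
```

```text
[514.14027693  43.307704   117.29794001] [-1.73105792  2.51565182 -2.76994258] 127.15468118018546 140.14658325429633
[-0.11, -1.52, -0.0, np.float64(-0.12)]
[-0.4, -3.02, -0.0, np.float64(-0.24)]
[-0.87, -4.47, -0.0, np.float64(-0.36)]
[-1.51, -5.85, -0.0, np.float64(-0.48)]
[-2.31, -7.15, -0.0, np.float64(-0.6)]
[-3.26, -8.35, -0.0, np.float64(-0.72)]
[-4.34, -9.42, -0.0, np.float64(-0.84)]
[-5.55, -10.35, -0.0, np.float64(-0.96)]
[-6.86, -11.13, -0.0, np.float64(-1.08)]
[-8.25, -11.75, -0.0, np.float64(-1.2)]
```

View pics/w4.png

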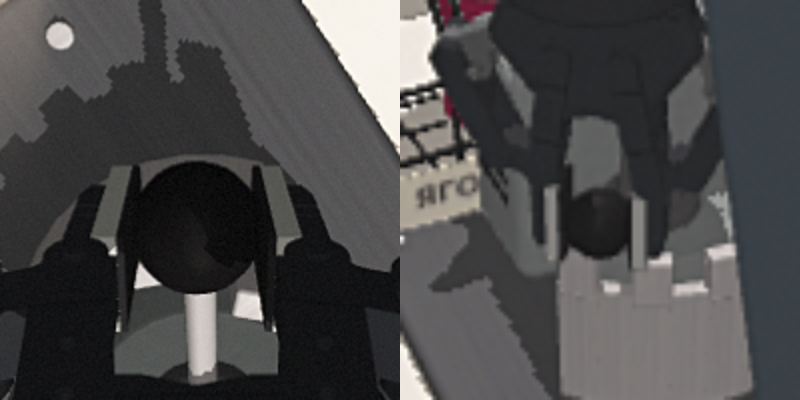

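The ball is held between the pads at 28 mm and lifted above the teeth, with small forces. Now I'll swing it in two halves of 0.6 rad.

```bash
python3 - <<'E'
import numpy as np
r=12.72
# tool x outward; +s moves along -tool y
for s in np.linspace(.06,.6,10):print([round(-r*(1-np.cos(s)),2),round(-r*np.sin(s),2),0,0,0,round(-s,2)])
E
```

```text
[np.float64(-0.02), np.float64(-0.76), 0, 0, 0, np.float64(-0.06)]
[np.float64(-0.09), np.float64(-1.52), 0, 0, 0, np.float64(-0.12)]
[np.float64(-0.21), np.float64(-2.28), 0, 0, 0, np.float64(-0.18)]
[np.float64(-0.36), np.float64(-3.02), 0, 0, 0, np.float64(-0.24)]
[np.float64(-0.57), np.float64(-3.76), 0, 0, 0, np.float64(-0.3)]
[np.float64(-0.82), np.float64(-4.48), 0, 0, 0, np.float64(-0.36)]
[np.float64(-1.11), np.float64(-5.19), 0, 0, 0, np.float64(-0.42)]
[np.float64(-1.44), np.float64(-5.87), 0, 0, 0, np.float64(-0.48)]
[np.float64(-1.81), np.float64(-6.54), 0, 0, 0, np.float64(-0.54)]
[np.float64(-2.22), np.float64(-7.18), 0, 0, 0, np.float64(-0.6)]
```

Call:
{"method": "move_arm", "body": {"series": [-0.02,-0.76,0,0,0,-0.06,-0.09,-1.52,0,0,0,-0.12,-0.21,-2.28,0,0,0,-0.18,-0.36,-3.02,0,0,0,-0.24,-0.57,-3.76,0,0,0,-0.3,-0.82,-4.48,0,0,0,-0.36,-1.11,-5.19,0,0,0,-0.42,-1.44,-5.87,0,0,0,-0.48,-1.81,-6.54,0,0,0,-0.54,-2.22,-7.18,0,0,0,-0.6]}}

```text
t: 7.25
eef_pos: [486.1, -26.4, 117.6]
ee_rot: [-180.0, 0.2, 174.0]
ft_force: [13.7, -1.5, -10.2]
finger_gap: 28.4
grasp_force: 25.4
```

```bash
python3 - <<'E'
from h import *
m=np.load('m.npy');o=ctrl.get_obs();e=o['eef_pos']
print(e,o['ft_force'],o['ee_rot'],np.hypot(*(e[:2]-m[:2])),np.degrees(np.arctan2(e[1]-m[1],e[0]-m[0]))%360)
E
```

```text
[486.09109917 -26.39192941 117.63650545] [ 13.66409146  -1.53902387 -10.20580729] [-179.9732275     0.18766838  173.95586764] 126.21543817756766 174.64266373190793
```

Call:
{"method": "move_arm", "body": {"series": [-0.25,-0.4,0,0,0,-0.03,-0.3,-0.76,0,0,0,-0.06,-0.34,-1.52,0,0,0,-0.12,-0.46,-2.28,0,0,0,-0.18,-0.61,-3.02,0,0,0,-0.24,-0.82,-3.76,0,0,0,-0.3,-1.07,-4.48,0,0,0,-0.36,-1.36,-5.19,0,0,0,-0.42,-1.69,-5.87,0,0,0,-0.48]}}

```text
t: 8.15
eef_pos: [495.6, -86.2, 117.3]
ee_rot: [-180.0, 0.1, -158.5]
ft_force: [6.4, 2.9, -6.9]
finger_gap: 28.3
grasp_force: 25.6
```

```bash
python3 - <<'E'
from h import *
m=np.load('m.npy');o=ctrl.get_obs();e=o['eef_pos'];r=127
a=np.radians(180-34.38+68.75)+m[2]
print(e,o['ft_force'],o['ee_rot'],np.hypot(*(e[:2]-m[:2])),np.degrees(np.arctan2(e[1]-m[1],e[0]-m[0]))%360,np.degrees(a))
c=m[:2]+[2,0]
print(d(np.r_[c+126.5*np.array([np.cos(a),np.sin(a)]),117.6],208.1))
E
```

```text
[495.60885893 -86.19738484 117.34224045] [ 6.36809215  2.86132809 -6.86039561] [-1.79975997e+02  6.17626066e-02 -1.58529288e+02] 125.68213269269064 202.4628157361752 208.1308587444446
[-0.19, -1.32, -0.03, -0.0, 0.001, -0.116]
```

Call:
{"method": "move_arm", "body": {"series": [-0.1,-0.6,0,0,0,-0.05,-0.25,-1.3,0,0,0,-0.115,-0.25,-1.3,0,0,0,-0.115,-0.25,-1.3,0,0,0,-0.115]}}

```text
t: 8.55
eef_pos: [501.4, -98.0, 117.1]
ee_rot: [-180.0, -0.1, -152.1]
ft_force: [-3.8, -4.4, -0.9]
finger_gap: 28.2
grasp_force: 26.0
```

```bash
python3 - <<'E'
from h import *
m=np.load('m.npy');o=ctrl.get_obs();e=o['eef_pos']
print(e,o['ft_force'],o['ee_rot'],np.degrees(np.arctan2(e[1]-m[1],e[0]-m[0]))%360)
a=cv2.cvtColor(vision.grab_frame('wrist'),4)[60:360,160:480]
cv2.imwrite('pics/w5.png',cv2.resize((255*(a/255.)**.6).astype('u1'),(640,600)))
p=vision.camera_params('wrist');T=np.eye(4);T[:3,:3]=R.from_euler('xyz',o['ee_rot'],degrees=True).as_matrix();T[:3,3]=e
W=T@p['tool_from_camera']
P=[pol(158,1.2,53),pol(158,.8,19)]+[pol(85,s,100) for s in(.8,1.0,1.2,1.4)]
print(((proj(mw(m,P),W,p)-[160,60])*2).round(0).tolist())
E
```

```text
[501.40938796 -97.9743062  117.09297368] [-3.78171167 -4.43874794 -0.91635508] [-1.79958068e+02 -1.00291030e-01 -1.52130498e+02] 208.45391780260815
[[316.0, 201.0], [461.0, 214.0], [418.0, 467.0], [369.0, 454.0], [318.0, 450.0], [266.0, 455.0]]
```

View pics/w5.png

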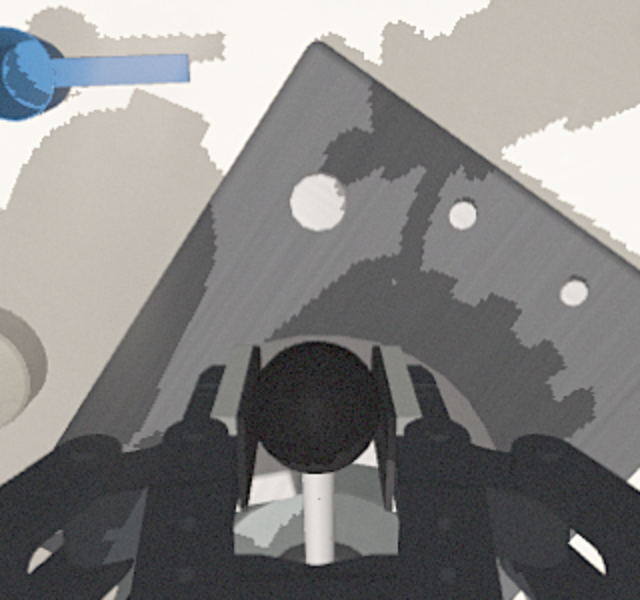

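The pin at (318,202), the ball at (316,407) and the rod at x≈318 are in line, so the lever is over the wanted notch. Lowering along the reverse arc.

Call:
{"method": "move_arm", "body": {"series": [0.2,0,0.45,0,0,0,0.4,0,0.9,0,0,0,0.65,0,1.55,0,0,0,0.85,0,2.2,0,0,0,1.0,0,2.9,0,0,0,1.15,0,3.4,0,0,0,1.15,0,3.6,0,0,0,1.15,0,3.6,0,0,0,1.15,0,3.6,0,0,0]}}

```text
t: 9.5
eef_pos: [491.9, -102.6, 81.7]
ee_rot: [-180.0, 0.0, -152.1]
ft_force: [-2.3, -1.1, 4.2]
finger_gap: 28.2
grasp_force: 26.1
```

Call:
{"method": "move_arm", "body": {"series": [0,0,0.1,0,0,0,0,0,0.1,0,0,0,0,0,0.1,0,0,0,0,0,0.1,0,0,0,0,0,0.1,0,0,0,0,0,0.1,0,0,0,0,0,0.1,0,0,0,0,0,0.1,0,0,0,0,0,0.1,0,0,0,0,0,0.1,0,0,0], "claw": 0}}

```text
t: 10.5
eef_pos: [491.8, -102.5, 80.4]
ee_rot: [-180.0, 0.0, -152.1]
ft_force: [0.0, 0.1, -0.3]
finger_gap: 85.3
grasp_force: 0.0
```

Call:
{"method": "move_arm", "body": {"series": [0,0,-2,0,0,0,0,0,-5,0,0,0,0,0,-9,0,0,0,0,0,-12,0,0,0,0,0,-12,0,0,0,0,0,-12,0,0,0]}}

```text
t: 11.1
eef_pos: [492.1, -102.6, 200.6]
ee_rot: [-180.0, 0.0, -152.1]
ft_force: [-0.0, -0.7, -0.6]
finger_gap: 85.3
grasp_force: 0.0
```

```bash
python3 - <<'E'
from h import *
m=np.load('m.npy');o=ctrl.get_obs();e=o['eef_pos'];print(e,o['ft_force'])
a=cv2.cvtColor(vision.grab_frame('wrist'),4)
p=vision.camera_params('wrist');T=np.eye(4);T[:3,:3]=R.from_euler('xyz',o['ee_rot'],degrees=True).as_matrix();T[:3,3]=e
W=T@p['tool_from_camera']
print('down',proj(mw(m,[pol(140,1.2,115),pol(85,1.2,100),pol(158,1.2,53)]),W,p).round(0).tolist(),'up25',proj(mw(m,pol(132,1.2,140)),W,p).round(0).tolist())
b=cv2.cvtColor(vision.grab_frame('scene'),4)[130:290,260:430]
cv2.imwrite('pics/w6.png',np.hstack([cv2.resize(a[100:340,200:440],(400,400)),cv2.resize(b,(400,400))]))
E
```

```text
[ 492.1205043  -102.58144397  200.5886902 ] [-0.02997244 -0.68524866 -0.6402848 ]
down [[318.0, 189.0], [318.0, 242.0], [318.0, 155.0]] up25 [[318.0, 209.0]]
```

View pics/w6.png

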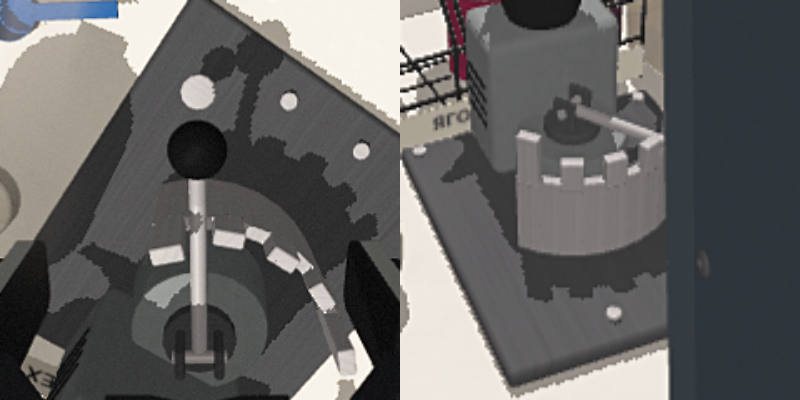

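The ball is at (318,190), matching the fully-down prediction of (318,189). The rod lies between the last tooth and the end tooth, in line with the pin. The arm is clear and touching nothing.

```bash
python3 -c "
from cell import ticket;print(ticket.sign_off())"
```

```text
the job is handed in; nothing more can be done
None
```

The lever now lies fully down in the rightmost notch, the one with the upright pin, and has been let go; the cup, tamper and scoop were not touched, and the job was handed in at about 11 s, after one missed grasp.

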